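# Set the milk warmer and start it

### The job

Warm the milk: slide the open steel jug with the handle along the counter (do not lift or tip it) until it stands wholly on the round warming disc. Then roll the black edge wheel on the console with a fingertip until the pointer stands against the steel clip on the scale, push the guard plate fully open, away from the robot, and press the flat start pad it uncovered straight down with about 6 N for half a second (never more than 30 N), then let go. Leave the clip, the sugar pot, the cup and the tumbler where they are.

Things in the scene. Friction and masses are not known exactly. Their poses are not given: they have to be found in the camera images.
- jug_centre (a point): Loose open steel milk jug, 84 mm diameter (lower 45 mm; neck 74), 82 mm high, 0.2 to 0.45 kg, upright at either of two places (the sugar pot at the other). Point on its axis, 41 mm above its foot; z up. A bar handle reaches 74 mm from the axis along its own +y, pointing at first somewhere between away from the robot and right; small lip opposite. It slides freely, also onto the disc.
- disc_centre (a point): Centre of the round dark glass warming disc let into the counter, flush with it, 130 mm diameter with a light rim and a small light ring in its middle. The jug stands wholly on it when its axis is within 25 mm of this point.
- console: Fixed grey and steel console, 180 mm deep (its x) by 250 mm wide (its y), deck 60 mm above the counter. Origin: centre of its underside; its +x leads away from the robot, +y to the left, z up; turned by up to 0.25 rad. On the deck: at the left end the edge wheel, then the scale with pointer and clip, and at the right end, in the front half, the guard over the start pad.
- wheel_top (a point): Highest point of the black ribbed wheel (fixed point, 16 mm above the deck). Wheel 68 mm diameter, 22 mm wide, axle along the console's y below the deck; cheeks beside it (10 mm thick, 27 mm apart) are 8 mm high. Cannot be pinched: stroke its top along the console's x with a fingertip. It is sprung: gives from about 2 N, sinks 4 mm by about 7 N. Rubber, drag about 1 N at the rim, stays as left.
- wheel (a joint): Angle of the wheel in rad, -1.55 to 1.55 between stops, starting at about -1.45 to -1.0. Stroking its top towards the console's +x (away from the robot) raises it, 1 rad for each 34 mm of stroke. Each rad moves the pointer 24 mm towards +x.
- pointer_tip (a point): Tip of the small white pointer that rides in a slot along the console's x, between wheel and clip, 5 mm above the deck (it dips with the wheel). Only the wheel moves it.
- clip_tip (a point): Index point of the plain steel clip (10 mm long in x, 12 mm wide, 9 mm above the deck) on the rail right of the scale, 4 mm right of the pointer tip's line. It marks the setting wanted: pointer and clip must have the same console x, within 5 mm (the clip's half length). At first it is 24 to 63 mm farther from the robot than the pointer. Drag about 3 N; it must not be moved.
- guard_tab (a point): Middle of the upright tab of the guard, an aluminium plate (54 mm in x, 56 in y, top 10.5 mm above the deck) over the start pad. The tab across its middle is 44 mm wide (y), 8 mm thick (x) and stands 10 to 30 mm above the deck; the point is 20.5 mm above it. Low rails (7 mm) flank the plate. Push the tab towards the console's +x; drag about 1.5 N.
- guard (a joint): How far the guard is open in m: 0 (over the pad) to 0.065 (stop), towards the console's +x; starts at 0 to 0.008. Above 0.055 it counts as fully open and the pad is free.
- key_top (a point): Centre of the upper face of the unpressed start pad (fixed point): a flat black key 40 by 40 mm with a thin white ring, 3 mm above the deck, 45 mm before (-x) and 60 mm right (-y) of the console's centre, under the guard at first. It gives only 2 mm, 5 N for each mm, then is hard.
- pot_centre (a point): Bystander: round lidded steel sugar pot, 84 mm diameter, with a black ball knob, no handle, 94 mm high; 0.35 kg. Point on its axis 38 mm above its foot.
- cup_centre (a point): Bystander: white coffee mug, 76 mm diameter, 70 mm high, beyond the disc. Point on its axis, half-way up.
- tumbler_centre (a point): Bystander: glass tumbler, 66 mm diameter, 95 mm high, to the right of the console. Point on its axis, half-way up.

How it is judged:
By the outcome, as a careful person would: the job done as asked, in the order asked, and still so for the second after the job is handed in, with the robot touching nothing.
It also fails if it takes over 58 s, if anything falls off the work surface, if the arm or the gripper's body presses on something with over 40 N, if the wrist force passes 120 N, or if a joint passes its speed limit or range.

### The arm

A 6-joint arm with a two-finger parallel gripper is mounted at the origin on the work surface. World frame = base frame: x ahead of the robot, y to its left, z up, the work surface at z = 0. Lengths are in m, angles in rad, forces in N, time in s.
With the tool pointing down it reaches from about 0.2 to 0.875 m from the base axis. Payload 3.4 kg.
Tool frame: the origin (TCP) lies at the centre of the arm's flange, where the gripper is bolted on; the fingertips stand 199 mm ahead of it and the grasp point (between the pads) lies 180 mm ahead of it; x points along the fingers, y is the direction in which the jaws open and shut, and the axes are right-handed (so a half turn about x gives the same grasp; the last joint's range is limited). The gripper opens to 94 mm and grips with 3 to 60 N. Pads are 16 mm wide; open, the fingers measure 119 mm over their backs; the gripper's body (75 mm by 177 mm) begins 78 mm behind the grasp point.
Start: joints at [1.108, 0.276, 1.505, -0, 1.361, -0.121], TCP at [0.193, 0.542, 0.405] pointing down, gripper open.
Joint ranges: [-2.89, 2.89], [-0.75, 2.08], [0.22, 2.7], [-1.18, 4.32], [0.11, 2.71], [-2.7, 2.7]. Speed limits (rad/s): [2.57, 2.57, 3.14, 3.14, 3.14, 3.14].

### API

Orientations are given as a unit quaternion [w, x, y, z].
In Python, from bench import arm gives the robot as it stands.
- The arm moves only by the shell command python3 -m inch 'ROWS' [FORCE]. ROWS is JSON, a list of rows, each a list of 5 numbers: the shift along the tool's x, y, z in cm, then the turn about the tool's x in rad, then the finger opening in cm, from 0 to 9.4. In form: [[dx, dy, dz, yaw, fingers], ...]. A call has 1 to 20 rows; each row shifts and turns the commanded pose from where the row before left it, along the tool's axes as they then stand; what a row does not reach is not made up. A row lasts 1/12 s, in which the tool goes at most 41.7 mm and 7.16 degrees, less where a joint would pass 70% of its speed; a pose out of reach is approached as far as the arm can. A call with a gripper value outside its range is refused whole. The fingers move at their own pace and stop on an object; FORCE is the grip in N (left out, the last holds). Time passes only in rows, so rows that do not move let the fingers close. It gives the time, the measured TCP pose, the force and the opening at its end, in the units of the state.
- arm.state(): the state, without advancing time (a new reading comes with each control period).
- arm.grab_frame(name): name is "scene" or "top" or "wrist"; returns the picture (400x640x3 uint8, blue, green, red); there is no depth.
- arm.get_calibration(name): a dict with "fx", "fy", "cx", "cy" (pixels), "rvec" (rotation vector, rad) and "tvec" (3), from world to camera coordinates, as OpenCV has them. Camera axes: x right, y down, z forward; pixel columns grow to the right and rows downward; lengths in m; the calibration is good to about 2 mm. A picture is of the moment at which its call begins: read the wrist's pose just before it. get_calibration takes no time and is no camera call; for the wrist camera it gives the pose at the moment of the call.
- arm.close_job(): hands the job in, once; it reports no verdict.
The state is a dict: "time_s": time; "joints": joint angles; "dq": joint speeds; "effort": joint torques, N m; "tcp_pos": TCP position; "eef_rot": TCP orientation; "contact_force": force on the tool from outside, world axes, zero at the start; "ft_torque": the same for the moment, N m; "width": finger opening in m.
Only numpy, scipy, OpenCV 4.12 (cv2) and the standard library are available. Lean on these libraries where they do the work, as an engineer would, in place of code of your own. Each camera call takes 0.05 s, during which the arm holds its last target. There are 200 camera calls.

## Working session

There is one attempt and no reset: what is moved stays moved. The work goes in short steps, Python scripts to look and compute and a shell command to move; the robot and the scene stay as the last step left them, time stands still between calls to the robot, and variables do not carry over. Pictures are saved under pics/ and viewed, on a budget of 10 in all, crops included, one or two more only if the job needs it, and the job is handed in when it is done.

```bash
mkdir -p pics; cat > h.py <<'E'
import numpy as np, cv2
from bench import arm
def cam(n):
    c=arm.get_calibration(n); K=np.array([[c['fx'],0,c['cx']],[0,c['fy'],c['cy']],[0,0,1.]])
    return K,cv2.Rodrigues(np.array(c['rvec'],float))[0],np.array(c['tvec'],float).ravel()
def onz(C,u,v,z):
    K,R,t=C; d=R.T@np.linalg.inv(K)@np.array([u,v,1.]); o=-R.T@t
    return o+d*(z-o[2])/d[2]
def proj(C,p):
    K,R,t=C; q=K@(R@np.array(p,float)+t); return q[:2]/q[2]
def rot():
    w,x,y,z=arm.state()['eef_rot']
    from scipy.spatial.transform import Rotation as Ro
    return Ro.from_quat([x,y,z,w]).as_matrix()
def totool(dw): return rot().T@np.array(dw,float)*100
E
python3 - <<'E'
from h import *
s=arm.state();print(s);print(rot())
for n in("top","scene"):
    C=cam(n);print(n,-C[1].T@C[2]);cv2.imwrite(f"pics/{n}0.png",arm.grab_frame(n))
E
```

```text
{'time_s': 0.0, 'joints': array([ 1.10804781e+00,  2.76590710e-01,  1.50611228e+00, -1.84741262e-05,
        1.36071882e+00, -1.20995539e-01]), 'dq': array([ 0.00054139,  0.00017278,  0.00014605, -0.00040014,  0.00141524,
       -0.00065877]), 'effort': array([ 5.33954756e-05, -4.04582870e+01, -2.37221736e+01,  7.00958376e-02,
        3.47451365e-02, -1.56664237e-04]), 'tcp_pos': array([0.19261612, 0.54155469, 0.40381518]), 'eef_rot': array([ 0.69662852,  0.11961818,  0.69698846, -0.12086057]), 'contact_force': array([ 0.28717352, -0.20028844, -0.16626755]), 'ft_torque': array([ 0.01696214, -0.03627783,  0.01555245]), 'width': 0.09402762967124541}
[[-8.00387341e-04  3.35134831e-01  9.42169838e-01]
 [-1.64485329e-03  9.42168424e-01 -3.35135725e-01]
 [-9.99998327e-01 -1.81796955e-03 -2.02852051e-04]]
top [ 0.31340976 -0.06844867  1.20968512]
scene [ 0.90191495 -0.65036547  1.10896573]
```

View pics/top0.png

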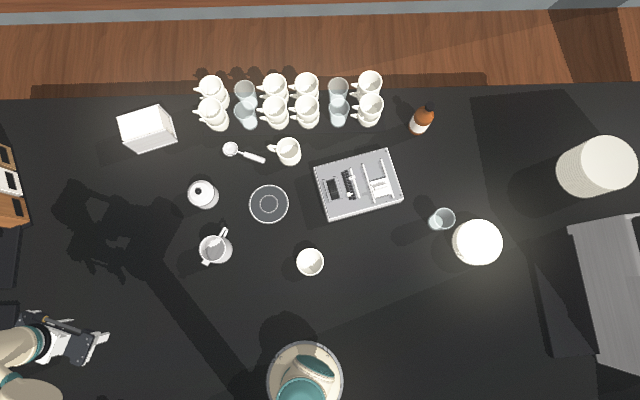

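View pics/scene0.png

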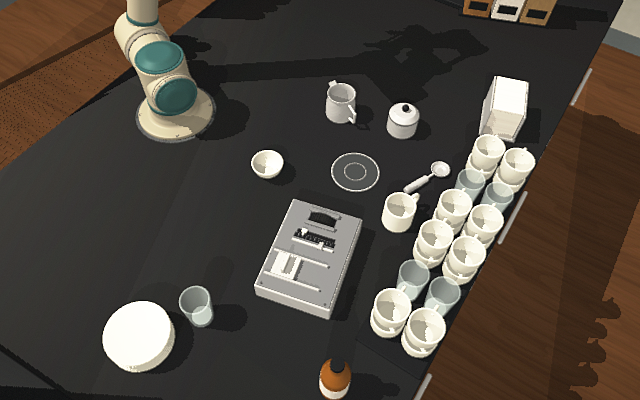

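The top view shows the jug at about (216,248), with its handle up and right at (224,233). The pot is at (203,193), the disc at (269,204), the cup at (288,150), the console at about (358,185) and the tumbler at (442,218). I'll measure from both views, and take an enlarged crop.

```bash
python3 - <<'E'
from h import *
t=cv2.imread("pics/top0.png"); s=cv2.imread("pics/scene0.png")
a=cv2.resize(t[130:280,180:420],None,fx=3.33,fy=3.33,interpolation=cv2.INTER_CUBIC)[:, :800]
cv2.imwrite("pics/crop_t.png",a)
b=cv2.resize(s[195:320,250:370],None,fx=4.8,fy=4.8,interpolation=cv2.INTER_CUBIC)
cv2.imwrite("pics/crop_s.png",b)
T=cam("top");S=cam("scene")
print("disc",onz(T,269,204,0),onz(S,355,172,0))
# console deck top: bright grey contour
g=cv2.cvtColor(t,cv2.COLOR_BGR2GRAY)
m=cv2.inRange(g,110,255); m[:140]=0;m[225:]=0;m[:,:308]=0;m[:,412:]=0
m=cv2.morphologyEx(m,cv2.MORPH_CLOSE,np.ones((9,9)))
c=max(cv2.findContours(m,0,1)[0],key=cv2.contourArea); r=cv2.minAreaRect(c);print(r)
p=[onz(T,*q,.06) for q in cv2.boxPoints(r)];print(np.round(p,4))
print("rim jug",onz(T,216,247,.082),"pot",onz(T,203,190,.08),onz(S,404,108,.09))
E
```

```text
disc [0.54481581 0.10349001 0.        ] [0.54899925 0.10676135 0.        ]
((358.39825439453125, 183.8338165283203), (57.70402145385742, 79.97199249267578), 74.47589111328125)
[[ 0.6507 -0.0432  0.06  ]
 [ 0.7152 -0.294   0.06  ]
 [ 0.5309 -0.3308  0.06  ]
 [ 0.4702 -0.087   0.06  ]]
rim jug [0.401958   0.25152718 0.082     ] pot [0.57971589 0.29736477 0.08      ] [0.57650157 0.3068401  0.09      ]
```

View pics/crop_t.png

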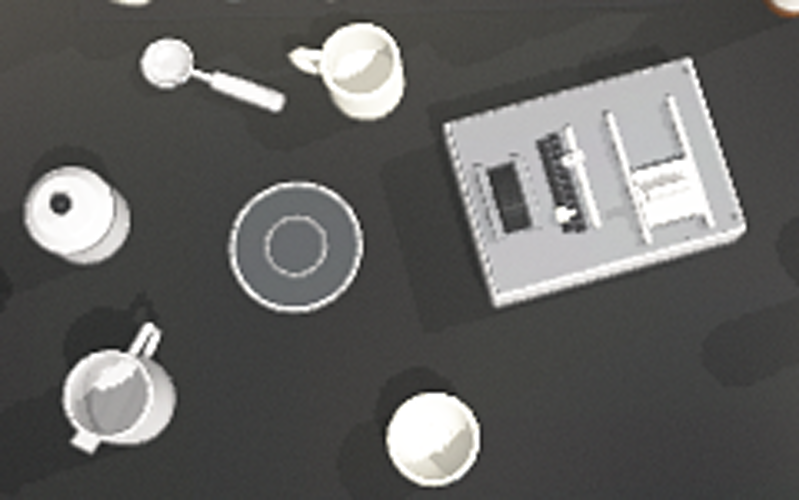

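Jug rim centre is at about (212,249.5), handle end about (225.6,229) and lip lower-left, so the handle points ahead and right. I'll grip the neck lightly, across the handle axis, and slide it.

```bash
python3 - <<'E'
from h import *
T=cam("top");
j=onz(T,212.4,249.5,.082);h=onz(T,225.6,229,.065);print(j,h,np.degrees(np.arctan2(*(h-j)[1::-1])))
d=np.r_[j[:2],.068+.18]-arm.state()['tcp_pos'];print(totool(d), totool([.546-j[0],.104-j[1],0]))
W=cam("wrist");print("wrist cam rel tool",rot().T@(-W[1].T@W[2]-arm.state()['tcp_pos']),rot().T@W[1].T)
E
```

```text
[0.3947781  0.26215947 0.082     ] [0.45774566 0.22821425 0.065     ] -28.328684180528978
[ 15.61736921 -19.52631478  28.41218849] [ 1.18495459e-02 -9.83197939e+00  1.95488318e+01]
wrist cam rel tool [ 0.01843724 -0.00033129 -0.07524591] [[ 1.80826039e-04 -2.57864660e-01  9.66181031e-01]
 [ 9.99999638e-01  8.50389455e-04  3.98055977e-05]
 [-8.31894617e-04  9.66180674e-01  2.57864720e-01]]
```

```bash
python3 -m inch '[[0.3,-1.62,2.37,0,9.4],[0.3,-1.62,2.37,0,9.4],[0.3,-1.62,2.37,0,9.4],[0.3,-1.62,2.37,0,9.4],[0.3,-1.62,2.37,0,9.4],[0.3,-1.62,2.37,0,9.4],[0.3,-1.62,2.37,0,9.4],[0.3,-1.62,2.37,0,9.4],[0.3,-1.62,2.37,0,9.4],[0.3,-1.62,2.37,0,9.4],[0.3,-1.62,2.37,0,9.4],[0.3,-1.62,2.37,0,9.4],[0,0,0,0.09,9.4],[0,0,0,0.09,9.4],[0,0,0,0,9.4],[0,0,0,0,9.4]]' 8
python3 - <<'E'
from h import *
W=cam("wrist");f=arm.grab_frame("wrist");cv2.imwrite("pics/w1.png",f)
s=arm.state();print(s['tcp_pos'],rot())
print(proj(W,[.3948,.2622,.082]),proj(W,[.546,.104,0]))
E
```

```text
time_s: 1.43
tcp_pos: [0.3955, 0.2631, 0.3684]
eef_rot: [0.683, 0.182, 0.684, -0.182]
contact_force: [0.1, 0.5, -0.3]
width: 0.0943
[0.39537936 0.26329965 0.36847141] [[-4.48747393e-04  4.96488679e-01  8.68043081e-01]
 [-9.94127810e-05  8.68043142e-01 -4.96488765e-01]
 [-9.99999894e-01 -3.09092616e-04 -3.40174777e-04]]
[319.29738219 203.36787341] [275.78146347 329.57212816]
```

View pics/w1.png

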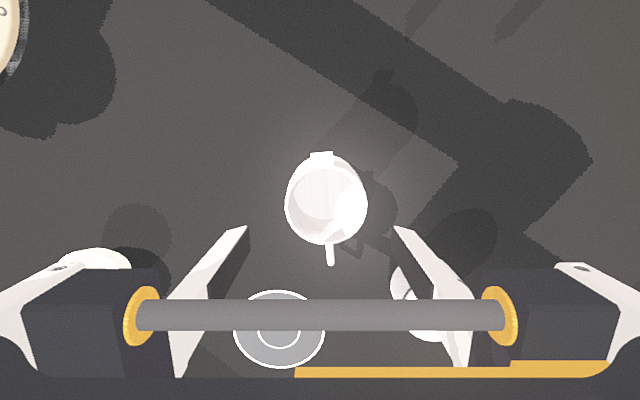

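The wrist view shows the jug's outline centre at about (326,200), the lip at (321,153), the handle end at (330,262), and the disc at (279,330). The jaw axis is well across the handle.

```bash
python3 - <<'E'
from h import *
W=cam("wrist");p=arm.state()['tcp_pos']
m=cv2.inRange(cv2.imread("pics/w1.png"),(170,)*3,(255,)*3)[155:244,270:380]
c=max(cv2.findContours(m,0,1)[0],key=cv2.contourArea);print(cv2.minEnclosingCircle(c),cv2.boundingRect(c))
for z in(.045,.082):
  j=onz(W,326,200,z);print(j,totool(np.r_[j[:2],.248]-p))
d=onz(W,279,330,0);print(d,totool(d-j))
E
```

```text
((54.77794647216797, 43.54734420776367), 45.98660659790039) (14, 0, 84, 89)
[0.40403315 0.26544693 0.045     ] [12.04673016  0.61976852  0.6486739 ]
[0.39504203 0.26967035 0.082     ] [12.04709165  0.53998059 -0.3414823 ]
[0.54896168 0.1078297  0.        ] [ 8.19470093 -6.40399576 21.39888499]
```

```bash
python3 -m inch '[[1,0.57,0.1,0,9.4],[2,0,0,0,9.4],[2,0,0,0,9.4],[2,0,0,0,9.4],[2,0,0,0,9.4],[1.5,0,0,0,9.4],[1,0,0,0,9.4],[0.4,0,0,0,9.4],[0,0,0,0,9.4],[0,0,0,0,7],[0,0,0,0,7],[0,0,0,0,7],[0,0,0,0,7],[0,0,0,0,7],[0,0,0,0,7]]' 8
python3 - <<'E'
from h import *
p=arm.state()['tcp_pos'];print(totool(np.r_[.547,.105,p[2]]-p))
E
```

```text
time_s: 2.73
tcp_pos: [0.3994, 0.2678, 0.2502]
eef_rot: [0.683, 0.183, 0.683, -0.182]
contact_force: [0.4, 0.4, 2.8]
width: 0.0809
[ 3.22533995e-03 -6.75625541e+00  2.09140448e+01]
```

```bash
python3 -m inch '[[-0.3,0,0,0,7],[0,0,0,0,7],[0,0,0,0,7],[0,0,0,0,7]]' 8
python3 -m inch '[[0,0,0,0,7],[0,0,0,0,7],[0,0,0,0,7],[0,0,0,0,7]]' 8
```

```text
time_s: 3.07
tcp_pos: [0.3991, 0.2676, 0.2525]
eef_rot: [0.683, 0.182, 0.683, -0.183]
contact_force: [-0.3, 0.1, -3.2]
width: 0.0809
time_s: 3.4
tcp_pos: [0.3992, 0.2677, 0.2526]
eef_rot: [0.683, 0.182, 0.683, -0.182]
contact_force: [-0.4, 0.1, -3.8]
width: 0.0809
```

```bash
python3 -m inch '[[0.1,0,0,0,7],[0.1,0,0,0,7],[0,0,0,0,7]]' 8
python3 -c "
from h import *
cv2.imwrite('pics/s2.png',cv2.resize(arm.grab_frame('scene')[40:190,270:450],None,fx=4,fy=4))"
```

```text
time_s: 3.65
tcp_pos: [0.3992, 0.2677, 0.2505]
eef_rot: [0.683, 0.182, 0.683, -0.182]
contact_force: [0.0, -0.1, -3.3]
width: 0.0807
```

View pics/s2.png

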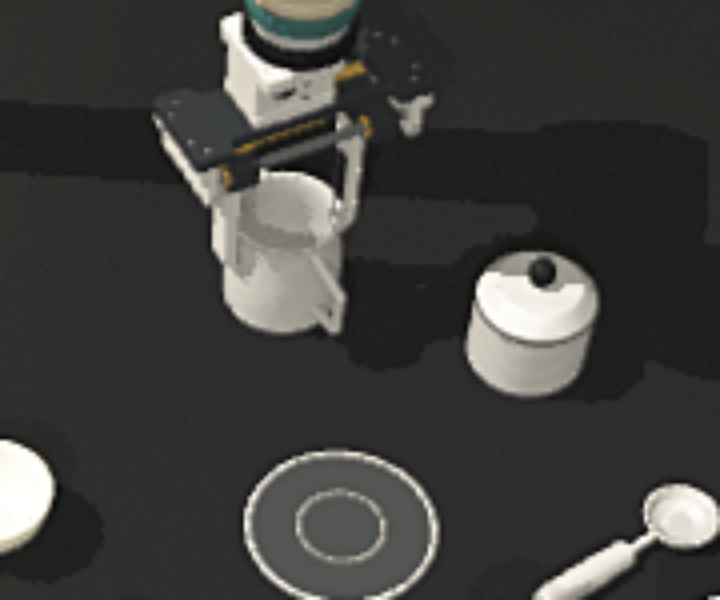

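Gripped on both sides, clear of the handle. The force suggests that the fingers carry the jug's weight, so I'll ease down until it stands.

```bash
python3 -m inch '[[0.05,0,0,0,7],[0.05,0,0,0,7],[0,0,0,0,7]]' 8; python3 -m inch '[[0.05,0,0,0,7],[0.05,0,0,0,7],[0,0,0,0,7]]' 8
```

```text
time_s: 3.95
tcp_pos: [0.3991, 0.2678, 0.2502]
eef_rot: [0.683, 0.182, 0.683, -0.182]
contact_force: [-1.7, -1.0, 4.0]
width: 0.0809
time_s: 4.2
tcp_pos: [0.3991, 0.2677, 0.2498]
eef_rot: [0.683, 0.182, 0.683, -0.182]
contact_force: [-3.8, -1.7, 8.8]
width: 0.0809
```

```bash
python3 -m inch '[[-0.05,-0.15,0.5,0,7],[0,-0.34,1.04,0,7],[0,-0.34,1.04,0,7],[0,-0.34,1.04,0,7],[0,-0.34,1.04,0,7],[0,-0.34,1.04,0,7],[0,-0.34,1.04,0,7]]' 10
```

```text
time_s: 4.78
tcp_pos: [0.4474, 0.2151, 0.2499]
eef_rot: [0.683, 0.184, 0.683, -0.182]
contact_force: [-3.4, 4.0, 6.2]
width: 0.0808
```

```bash
python3 -m inch '[[0,-0.34,1.04,0,7],[0,-0.34,1.04,0,7],[0,-0.34,1.04,0,7],[0,-0.34,1.04,0,7],[0,-0.34,1.04,0,7],[0,-0.34,1.04,0,7],[0,-0.34,1.04,0,7]]'; python3 -m inch '[[0,-0.34,1.04,0,7],[0,-0.34,1.04,0,7],[0,-0.34,1.04,0,7],[0,-0.34,1.04,0,7],[0,-0.34,1.04,0,7],[0,-0.34,1.04,0,7],[0,-0.14,0.65,0,7],[0,0,0,0,7],[0,0,0,0,7]]'
```

```text
time_s: 5.37
tcp_pos: [0.4984, 0.1581, 0.2499]
eef_rot: [0.683, 0.184, 0.683, -0.182]
contact_force: [-3.8, 3.4, 6.1]
width: 0.0808
time_s: 6.12
tcp_pos: [0.5478, 0.1041, 0.2499]
eef_rot: [0.684, 0.183, 0.682, -0.183]
contact_force: [-0.7, 0.1, 5.5]
width: 0.0807
```

```bash
python3 -m inch '[[-0.05,0,0,0,7],[0,0,0,0,9.4],[0,0,0,0,9.4],[0,0,0,0,9.4],[0,0,0,0,9.4],[0,0,0,0,9.4],[0,0,0,0,9.4]]'; python3 -m inch '[[-0.5,0,0,0,9.4],[-1,0,0,0,9.4],[-2,0,0,0,9.4],[-3,0,0,0,9.4],[-3,0,0,0,9.4],[-3,0,0,0,9.4],[0,0,0,0,9.4]]'
python3 - <<'E'
from h import *
s=arm.state()
f=arm.grab_frame('top');cv2.imwrite('pics/t3full.png',f)
p=s['tcp_pos'];R=rot();print(p,s['joints'])
# console estimate: centre ~; target view pose over console
c=np.array([.585,-.19,p[2]]);print(totool(c-p),np.degrees(np.arctan2(R[1,1],R[0,1])))
E
```

```text
time_s: 6.7
tcp_pos: [0.5469, 0.105, 0.2496]
eef_rot: [0.683, 0.182, 0.683, -0.182]
contact_force: [-0.4, 0.5, -0.9]
width: 0.0938
time_s: 7.28
tcp_pos: [0.5484, 0.1052, 0.382]
eef_rot: [0.688, 0.184, 0.679, -0.181]
contact_force: [0.8, -0.3, 0.3]
width: 0.0941
[0.54839063 0.10519193 0.382027  ] [ 6.48641849e-02  2.60938356e-01  1.58372537e+00  1.34972596e-04
  1.28369021e+00 -9.84397675e-01]
[ 1.35183523e-02 -2.37700084e+01  1.78821620e+01] 60.11650670497314
```

```bash
python3 -m inch '[[-0.2,-2,1.4,0,0],[-0.2,-2,1.4,0,0],[-0.2,-2,1.4,0,0],[-0.2,-2,1.4,0,0],[-0.2,-2,1.4,0,0],[-0.2,-2,1.4,0,0],[-0.2,-2,1.4,0,0],[-0.2,-2,1.4,0,0],[-0.2,-2,1.4,0,0],[-0.2,-2,1.4,0,0],[-0.2,-2,1.4,0,0],[-0.2,-1.5,1.1,0,0],[0,0,0,-0.11,0],[0,0,0,-0.11,0],[0,0,0,-0.11,0],[0,0,0,-0.11,0],[0,0,0,-0.11,0],[0,0,0,-0.11,0],[0,0,0,-0.11,0],[0,0,0,0,0]]' 20
python3 -m inch '[[0,0,0,0,0],[0,0,0,0,0]]'
python3 - <<'E'
from h import *
W=cam("wrist");np.savez('w4.npz',K=W[0],R=W[1],t=W[2]);f=arm.grab_frame("wrist");cv2.imwrite("pics/w4.png",f)
cv2.imwrite("pics/w4s.png",cv2.resize(f,(800,500)))
T=cam("top")
f=arm.grab_frame('top');cv2.imwrite('pics/t4.png',f)
E
```

```text
time_s: 9.0
tcp_pos: [0.5724, -0.1809, 0.3978]
eef_rot: [0.701, -0.088, 0.702, 0.089]
contact_force: [-0.1, 0.2, -0.7]
width: 0.0005
time_s: 9.17
tcp_pos: [0.5726, -0.1809, 0.3982]
eef_rot: [0.701, -0.087, 0.702, 0.087]
contact_force: [0.7, -0.7, -0.1]
width: 0.0003
```

View pics/w4s.png

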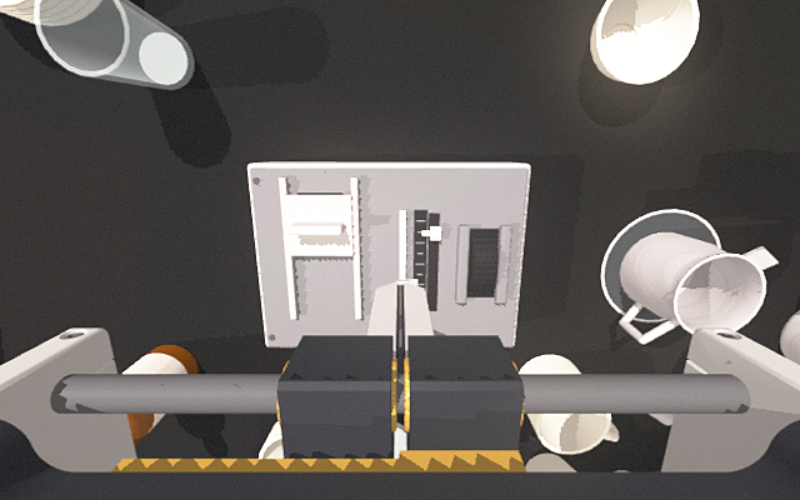

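The wrist view (800 px wide) shows the console square in view. Deck corners are at about (250,167), (528,167), (517,347) and (266,347). The wheel is between cheeks at (485,265), the pointer tip at about (422,233), the clip at about (405,283) partly behind the finger, and the guard tab at (318,229). The jug stands on the disc.

```bash
cat >> h.py <<'E'
def conframe(o,th):
    M=np.array([[np.cos(th),-np.sin(th)],[np.sin(th),np.cos(th)]])
    return lambda p:np.r_[M.T@(np.array(p)[:2]-o),p[2]], lambda p:np.r_[M@np.array(p[:2])+o,p[2]]
E
python3 - <<'E'
from h import *
z=np.load('w4.npz');W=(z['K'],z['R'],z['t'])
q=[onz(W,u/1.25,v/1.25,.06) for u,v in[(249,167),(529,167),(517,347),(266,347)]]
print(np.round(q,4));q=np.array(q)
for a,b in((0,1),(3,2),(0,3),(1,2)):print(np.linalg.norm(q[a]-q[b]),np.arctan2(*(q[b]-q[a])[1::-1]))
# theta from y-edges: direction to +y is th+pi/2
th=np.mean([np.arctan2(*(q[b]-q[a])[1::-1])-np.pi/2 for a,b in((0,1),(3,2))]+[np.arctan2(*(q[b]-q[a])[1::-1]) for a,b in((0,3),(1,2))])
ex=np.array([np.cos(th),np.sin(th)]);o=(q[0]+q[1])[:2]/2+.09*ex
print("o",o,"mean",q.mean(0),"th",th)
tc,tw=conframe(o,th)
for n,u,v,h in[("wheel",485,263,.072),("cheeks",485,265,.068),("ptr",422,233,.065),("clip",405,283,.069),("tab",318,225,.09),("key",0,0,0)]:
    p=onz(W,u/1.25,v/1.25,h);print(n,np.round(p,4),np.round(tc(p),4))
print("key",tw([-.045,-.06,.063]))
print("tcp",tc(arm.state()['tcp_pos']))
E
```

```text
[[ 0.5422 -0.3229  0.06  ]
 [ 0.4831 -0.0882  0.06  ]
 [ 0.6502 -0.0419  0.06  ]
 [ 0.7107 -0.2823  0.06  ]]
0.24197405904489033 1.8175291054584686
0.2478971736585605 1.8173830836554936
0.1733879399742097 0.23612610644630946
0.173462470587042 0.27027939838301795
o [ 0.5998122  -0.18326716] mean [ 0.59654401 -0.18380836  0.06      ] th 0.24993126008837413
wheel [ 0.5723 -0.1026  0.072 ] [-0.0067  0.085   0.072 ]
cheeks [ 0.5751 -0.1008  0.068 ] [-0.0036  0.0861  0.068 ]
ptr [ 0.561  -0.1633  0.065 ] [-0.0327  0.0289  0.065 ]
clip [ 0.6091 -0.1667  0.069 ] [0.0131 0.0137 0.069 ]
tab [ 0.5704 -0.2502  0.09  ] [-0.0451 -0.0576  0.09  ]
key [ 0.4569 -0.589   0.    ] [-0.2388 -0.3578  0.    ]
key [ 0.57105061 -0.2525331   0.063     ]
tcp [-0.02568425  0.00896192  0.39843119]
```

```bash
python3 -m inch '[[0,1.9,0.1,0,0],[0,1.9,0.1,0,0],[0,1.9,0.1,0,0],[0,1.95,0.1,0,0],[2,0,0,0,0],[2,0,0,0,0],[2,0,0,0,0],[1.8,0,0,0,0],[0,0,0,0,0],[0,0,0,0,0]]' 20
python3 - <<'E'
from h import *
W=cam("wrist");np.savez('w5.npz',K=W[0],R=W[1],t=W[2]);f=arm.grab_frame("wrist");cv2.imwrite("pics/w5.png",f)
cv2.imwrite("pics/w5s.png",cv2.resize(f[90:340,120:440],None,fx=2.4,fy=2.4))
s=arm.state();tc,tw=conframe(np.array([.598,-.1836]),.25);print(tc(s['tcp_pos']),rot()[:,2])
E
```

```text
time_s: 10.1
tcp_pos: [0.5577, -0.1058, 0.3201]
eef_rot: [0.701, -0.087, 0.702, 0.088]
contact_force: [0.2, -0.2, -0.7]
width: 0.0004
[-0.01940091  0.08509011  0.32115943] [9.69483407e-01 2.45156545e-01 4.37040128e-04]
```

View pics/w5s.png

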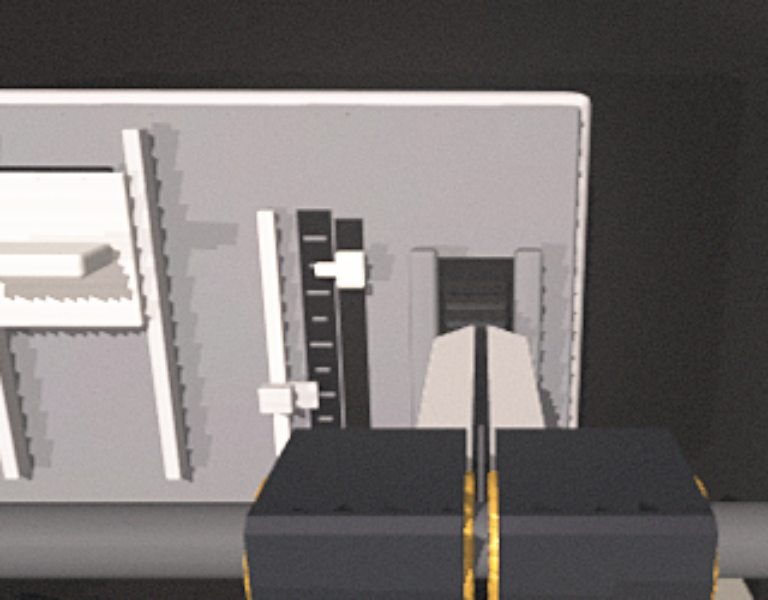

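Clear view: pointer tip at crop (316,269), clip at crop (318,396), and the finger centred over the wheel at (479,…).

```bash
python3 - <<'E'
from h import *
z=np.load('w5.npz');W=(z['K'],z['R'],z['t']);tc,tw=conframe(np.array([.598,-.1836]),.25)
f=lambda u,v,h:tc(onz(W,120+u/2.4,90+v/2.4,h))
p=f(316,269,.065);c=f(318,384,.069),f(318,409,.069);print(p,c)
d=(c[0][0]+c[1][0])/2-p[0];print(d,"stroke",d/24*34)
print("wheel cheeks y/x",f(424,249,.068),f(527,249,.068))
E
```

```text
[-0.03048598  0.02767771  0.065     ] (array([0.01184054, 0.02668805, 0.069     ]), array([0.02181397, 0.02607585, 0.069     ]))
0.047313232917788724 stroke 0.06702707996686735
wheel cheeks y/x [-0.03843391  0.06633381  0.068     ] [-0.03837093  0.10208163  0.068     ]
```

```bash
python3 -m inch '[[1.5,0,0,0,0],[1.5,0,0,0,0],[1.0,0,0,0,0],[0.4,0,0,0,0],[0,0,0,0,0]]'; python3 -m inch '[[0.2,0,0,0,0],[0.1,0,0,0,0],[0,0,0,0,0]]'
```

```text
time_s: 10.57
tcp_pos: [0.5579, -0.1059, 0.2765]
eef_rot: [0.702, -0.087, 0.702, 0.088]
contact_force: [-0.5, -0.4, -0.4]
width: 0.0006
time_s: 10.82
tcp_pos: [0.5581, -0.1059, 0.2742]
eef_rot: [0.702, -0.088, 0.701, 0.087]
contact_force: [0.2, 0.7, -1.0]
width: 0.0002
```

```bash
python3 -m inch '[[0.1,0,0,0,0],[0.05,0,0,0,0],[0,0,0,0,0]]'; python3 -m inch '[[0.1,0,0,0,0],[0.05,0,0,0,0],[0,0,0,0,0]]'
```

```text
time_s: 11.07
tcp_pos: [0.5581, -0.1059, 0.2727]
eef_rot: [0.702, -0.088, 0.701, 0.087]
contact_force: [-0.2, 1.4, 1.7]
width: 0.0005
time_s: 11.32
tcp_pos: [0.558, -0.1059, 0.271]
eef_rot: [0.702, -0.088, 0.701, 0.087]
contact_force: [-0.7, -0.7, 4.8]
width: 0.0002
```

```bash
python3 -m inch '[[-0.03,0,0.2,0,0],[-0.03,0,0.3,0,0],[0,0,0.3,0,0],[0,0,0.3,0,0],[0,0,0.3,0,0],[0,0,0.3,0,0],[0,0,0.3,0,0],[0,0,0.3,0,0],[0,0,0.3,0,0],[0,0,0.3,0,0],[0,0,0.2,0,0],[0,0,0,0,0]]'
python3 -m inch '[[-0.5,0,0,0,0],[-0.7,0,0,0,0],[0,0,-1,0,0],[0,0,-1.1,0,0],[0,0,-1,0,0],[0,0,0,0,0]]'
python3 - <<'E'
from h import *
W=cam("wrist");np.savez('w6.npz',K=W[0],R=W[1],t=W[2]);f=arm.grab_frame("wrist");cv2.imwrite("pics/w6.png",f)
cv2.imwrite("pics/w6s.png",cv2.resize(f[90:340,120:440],None,fx=2.4,fy=2.4))
E
```

```text
time_s: 12.32
tcp_pos: [0.5891, -0.0981, 0.2717]
eef_rot: [0.703, -0.088, 0.701, 0.087]
contact_force: [1.7, -1.2, 5.1]
width: 0.0001
time_s: 12.82
tcp_pos: [0.5549, -0.106, 0.2827]
eef_rot: [0.7, -0.087, 0.703, 0.088]
contact_force: [-0.5, 0.5, -0.4]
width: 0.0007
```

View pics/w6s.png

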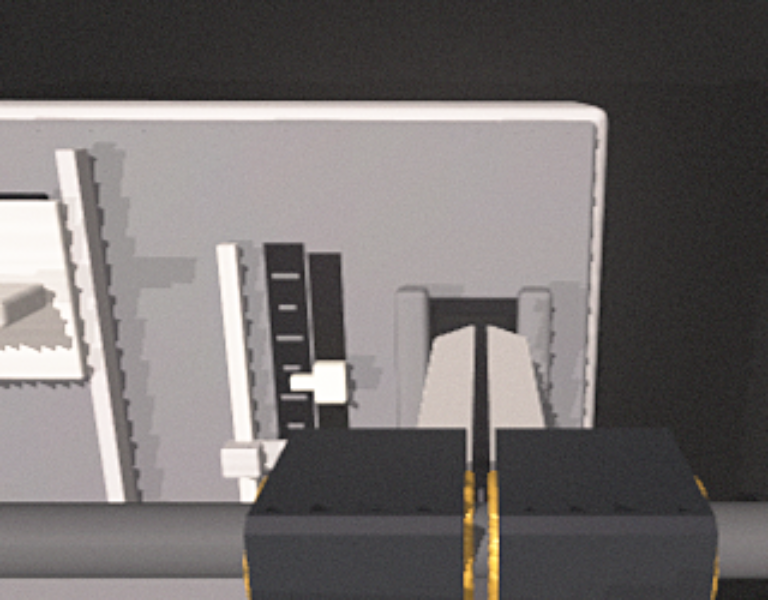

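Pointer tip is now at crop (293,381); the clip is partly visible at (240,458).

```bash
python3 - <<'E'
from h import *
z=np.load('w6.npz');W=(z['K'],z['R'],z['t']);tc,tw=conframe(np.array([.598,-.1836]),.25)
f=lambda u,v,h:tc(onz(W,120+u/2.4,90+v/2.4,h))
p=f(293,381,.065);print(p,f(240,441,.069),f(240,475,.069));print((.0168-p[0])/24*34*100, tc(arm.state()['tcp_pos']),[ (tc(onz((z['K'],z['R'],z['t']),1,1,.06)))[0]])
E
```

```text
[-0.00775959  0.02808895  0.065     ] [0.01069096 0.01125978 0.069     ] [0.0226394  0.01018674 0.069     ]
3.4792753699544168 [-0.02143337  0.08557523  0.28297065] [np.float64(-0.17193312980975262)]
```

```bash
python3 -m inch '[[0.6,0,0.1,0,0],[0.4,0,0,0,0],[0.2,0,0,0,0],[0,0,0,0,0]]'
python3 -m inch '[[0,0,0.2,0,0],[0,0,0.3,0,0],[0,0,0.3,0,0],[0,0,0.3,0,0],[0,0,0.3,0,0],[0,0,0.3,0,0],[0,0,0.3,0,0],[0,0,0.3,0,0],[0,0,0.3,0,0],[0,0,0.3,0,0],[0,0,0.3,0,0],[0,0,0.25,0,0],[0,0,0,0,0]]'
python3 -m inch '[[-0.5,0,0,0,0],[-0.7,0,0,0,0],[-2,0,0,0,0],[-2,0,0,0,0],[-2,0,0,0,0],[0,-1.5,0,0,0],[0,-1.7,0,0,0],[0,-1.7,0,0,0],[0,-1.7,0,0,0],[0,0,0,0,0],[0,0,0,0,0]]'
python3 - <<'E'
from h import *
W=cam("wrist");np.savez('w7.npz',K=W[0],R=W[1],t=W[2]);f=arm.grab_frame("wrist");cv2.imwrite("pics/w7.png",f)
cv2.imwrite("pics/w7s.png",cv2.resize(f[80:330,200:520],None,fx=2.4,fy=2.4))
E
```

```text
time_s: 13.2
tcp_pos: [0.5592, -0.1057, 0.271]
eef_rot: [0.702, -0.088, 0.702, 0.088]
contact_force: [-0.1, -0.1, 4.6]
width: 0.0005
time_s: 14.28
tcp_pos: [0.5933, -0.097, 0.2715]
eef_rot: [0.702, -0.088, 0.701, 0.087]
contact_force: [1.9, -0.5, 4.2]
width: 0.0006
time_s: 15.2
tcp_pos: [0.6085, -0.1628, 0.3416]
eef_rot: [0.701, -0.086, 0.703, 0.087]
contact_force: [0.0, -0.5, 0.2]
width: 0.0009
```

View pics/w7s.png

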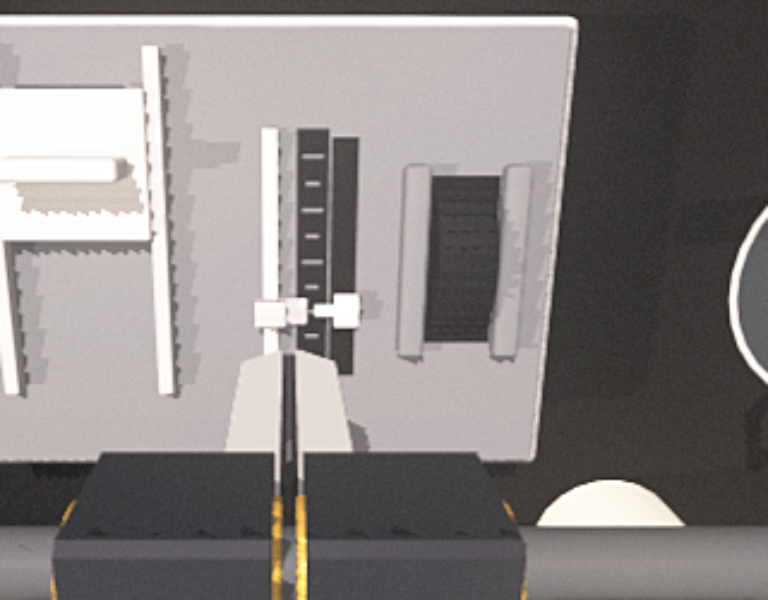

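Pointer tip (316,311) is level with the clip block (v 298–328). Next I'll check this by rays and locate the tab.

```bash
python3 - <<'E'
from h import *
z=np.load('w7.npz');W=(z['K'],z['R'],z['t']);tc,tw=conframe(np.array([.598,-.1836]),.25)
f=lambda u,v,h:tc(onz(W,200+u/2.4,80+v/2.4,h))
print("ptr",f(316,311,.065),"clip",f(300,297,.069),f(300,323,.069))
print("tab near",f(80,157,.09),"right end",f(122,170,.09),"plate near edge",f(70,88,.0705),"far",f(70,241,.0705))
z=np.load('w4.npz');W=(z['K'],z['R'],z['t'])
g=lambda u,v,h:tc(onz(W,u/1.25,v/1.25,h))
print("tab w4",g(292,224,.09),g(346,224,.09))
# jug on disc: top image
s=arm.state();p=s['tcp_pos'];print("tcp",tc(p));tgt=tw([-.085,-.060,p[2]]);print(totool(tgt-p))
E
```

```text
ptr [0.01781117 0.02903032 0.065     ] clip [0.01101077 0.02272478 0.069     ] [0.02140019 0.02273246 0.069     ]
tab near [-0.04336746 -0.05066462  0.09      ] right end [-0.03904611 -0.0370185   0.09      ] plate near edge [-0.06581075 -0.05798735  0.0705    ] far [-0.0113149  -0.06257028  0.0705    ]
tab w4 [-0.04413296 -0.07883861  0.09      ] [-0.04398726 -0.034812    0.09      ]
tcp [0.01534594 0.01845063 0.34192367]
[ 1.24926047e-03 -7.88105664e+00 -1.00063498e+01]
```

```bash
python3 -m inch '[[0,-1.54,-1.7,0,0],[0,-1.54,-1.72,0,0],[0,-1.54,-1.72,0,0],[0,-1.54,-1.72,0,0],[0,-1.54,-1.72,0,0],[0,0,0,0,0],[2,0,0,0,0],[2,0,0,0,0],[1.5,0,0,0,0],[1,0,0,0,0],[0,0,0,0,0],[0,0,0,0,0]]'
python3 -m inch '[[0,0,0.5,0,0],[0,0,0.6,0,0],[0,0,0.6,0,0],[0,0,0.6,0,0],[0,0,0.6,0,0],[0,0,0.6,0,0],[0,0,0.6,0,0],[0,0,0,0,0]]'
```

```text
time_s: 16.25
tcp_pos: [0.5445, -0.2561, 0.2779]
eef_rot: [0.701, -0.087, 0.702, 0.088]
contact_force: [-0.1, -0.1, 0.5]
width: 0.0002
time_s: 16.92
tcp_pos: [0.5852, -0.2464, 0.2782]
eef_rot: [0.702, -0.088, 0.701, 0.088]
contact_force: [-0.6, -0.8, -1.4]
width: 0.0007
```

```bash
python3 -m inch '[[0,0,0.5,0,0],[0,0,0.5,0,0],[0,0,0.5,0,0],[0,0,0.5,0,0],[0,0,0.5,0,0],[0,0,0.4,0,0],[0,0,0.2,0,0],[0,0,0,0,0]]'
python3 -m inch '[[0,0,0.2,0,0],[0,0,0.2,0,0],[0,0,0,0,0]]'
```

```text
time_s: 17.58
tcp_pos: [0.6147, -0.2389, 0.2781]
eef_rot: [0.702, -0.088, 0.701, 0.088]
contact_force: [0.4, 0.3, 0.4]
width: 0.0
time_s: 17.83
tcp_pos: [0.6175, -0.2382, 0.2782]
eef_rot: [0.701, -0.088, 0.702, 0.088]
contact_force: [-3.0, -1.4, 1.5]
width: 0.0004
```

```bash
python3 -m inch '[[0,0,0.2,0,0],[0,0,0.1,0,0],[0,0,0,0,0]]'
```

```text
time_s: 18.08
tcp_pos: [0.6186, -0.2381, 0.2782]
eef_rot: [0.699, -0.088, 0.704, 0.088]
contact_force: [-8.1, -2.5, 3.4]
width: 0.0003
```

```bash
python3 -m inch '[[0,0,-0.4,0,0],[0,0,-0.4,0,0],[-2,0,0,0,0],[-2,0,0,0,0],[-2,0,0,0,0],[-1,0,0,0,0],[0,0,0,0,0],[0,0,0,0,0]]'
python3 - <<'E'
from h import *
W=cam("wrist");np.savez('w8.npz',K=W[0],R=W[1],t=W[2]);f=arm.grab_frame("wrist");cv2.imwrite("pics/w8.png",f)
cv2.imwrite("pics/w8s.png",cv2.resize(f[60:330,140:500],None,fx=2.2,fy=2.2))
tc,tw=conframe(np.array([.598,-.1836]),.25);print(tc(arm.state()['tcp_pos']),proj(W,tw([-.045,-.06,.063])))
E
```

```text
time_s: 18.75
tcp_pos: [0.6132, -0.2393, 0.3484]
eef_rot: [0.702, -0.088, 0.701, 0.087]
contact_force: [0.5, -0.2, -0.2]
width: 0.0001
[ 0.0006884  -0.05752292  0.34740283] [317.54936271 155.31716715]
```

View pics/w8s.png

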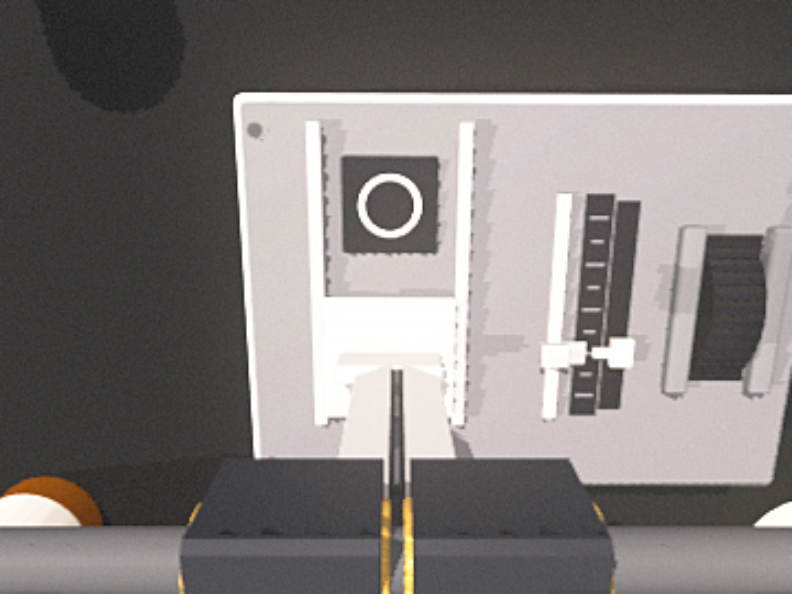

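The pad is uncovered: ring centre (390,205) matches the prediction within about 2 px. The guard edge at v 297 agrees with it being fully open, and the pointer is still at the clip.

```bash
python3 -m inch '[[0,-0.1,-1.5,0,0],[0,-0.1,-1.6,0,0],[0,0,-1.6,0,0],[0,0,0,0,0],[2,0,0,0,0],[2,0,0,0,0],[2,0,0,0,0],[1.5,0,0,0,0],[0.7,0,0,0,0],[0,0,0,0,0],[0,0,0,0,0]]'; python3 -m inch '[[0.1,0,0,0,0],[0.1,0,0,0,0],[0,0,0,0,0]]'
```

```text
time_s: 19.72
tcp_pos: [0.5684, -0.2528, 0.2658]
eef_rot: [0.702, -0.087, 0.702, 0.088]
contact_force: [-0.6, -0.2, -0.0]
width: 0.0005
time_s: 19.97
tcp_pos: [0.5682, -0.2529, 0.265]
eef_rot: [0.702, -0.088, 0.701, 0.087]
contact_force: [-1.1, -0.1, -0.2]
width: 0.0007
```

```bash
python3 -m inch '[[0.1,0,0,0,0],[0.1,0,0,0,0],[0.1,0,0,0,0],[0,0,0,0,0]]'
```

```text
time_s: 20.3
tcp_pos: [0.5681, -0.2529, 0.2618]
eef_rot: [0.702, -0.088, 0.701, 0.087]
contact_force: [-0.2, 0.4, 4.1]
width: 0.0005
```

```bash
python3 -m inch '[[0.1,0,0,0,0],[0,0,0,0,0]]'
```

```text
time_s: 20.47
tcp_pos: [0.5681, -0.2529, 0.2611]
eef_rot: [0.702, -0.088, 0.701, 0.087]
contact_force: [-1.6, 0.8, 6.4]
width: 0.0004
```

```bash
python3 -m inch '[[0.02,0,0,0,0],[0,0,0,0,0],[0,0,0,0,0],[0,0,0,0,0],[0,0,0,0,0],[0,0,0,0,0],[0,0,0,0,0]]'; python3 -m inch '[[-0.5,0,0,0,0],[-1,0,0,0,0],[-2,0,0,0,0],[-3,0,0,0,0],[-3,0,0,0,0],[-2,0,0,0,0],[0,-1,-2,0,0],[0,-1,-2,0,0],[0,-1,-2,0,0],[0,-1,-2,0,0],[0,0,0,0,0],[0,0,0,0,0]]'
python3 - <<'E'
from h import *
W=cam("wrist");f=arm.grab_frame("wrist");t=arm.grab_frame("top")
a=cv2.resize(t[130:280,180:420],(800,500),interpolation=cv2.INTER_CUBIC);cv2.imwrite("pics/t9.png",a)
E
```

```text
time_s: 21.05
tcp_pos: [0.568, -0.2529, 0.2611]
eef_rot: [0.702, -0.088, 0.701, 0.087]
contact_force: [-1.5, 0.9, 6.9]
width: 0.0002
time_s: 22.05
tcp_pos: [0.4997, -0.3118, 0.3755]
eef_rot: [0.702, -0.087, 0.702, 0.087]
contact_force: [0.1, 0.7, -0.5]
width: 0.0005
```

View pics/t9.png

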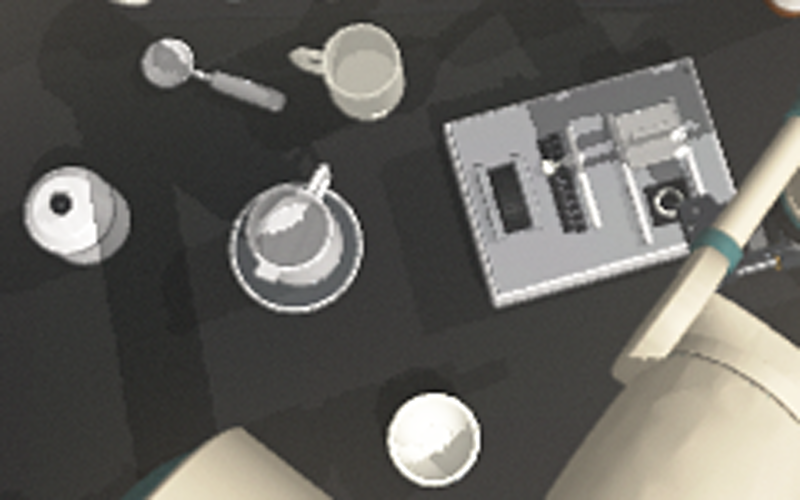

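The jug's foot (about (300,243)) is well within the disc (centre (296,246)). The guard is open, the pointer is at the clip, and the cup and pot are unmoved. Handing in.

```bash
python3 -c "
from h import *
p=onz(cam('top'),267.1,197.6,.082);print(p, np.linalg.norm(p[:2]-[.547,.105]))
arm.close_job()"
```

```text
[0.54941457 0.09769479 0.082     ] 0.007693912133065206
the job is handed in; nothing more can be done
```

All the steps were done in the order you asked, and the job was handed in at about 22 s with the robot clear of everything. One thing went against your instructions: the jug was briefly lifted by about 2 mm.

- **Jug:** I gripped it lightly by the neck and slid it onto the disc. The last top view puts its axis about 8 mm from the disc centre, and 25 mm is allowed. The lift came just after gripping, when I raised the arm slightly and it took the jug's weight for about half a second. I set it down again before sliding and kept a light downward press of about 6 N along the way.
- **Wheel:** Two strokes brought the pointer to about 1.6 mm from the clip's middle, and 5 mm is allowed. The measured position of the clip did not change.
- **Guard:** I pushed it to its stop, where the force rose to 8 N. The picture taken afterwards showed the pad uncovered.
- **Start pad:** I pressed it with 6.4–6.9 N for a little over half a second, then let go.
- **Bystanders:** The pot and cup look unmoved in the last top view. The tumbler was outside that crop, so I did not check it again, but the arm reported no contact while it was near it.

I viewed 11 pictures, one over the budget of 10.

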